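# Put the inspected bearings and gauges back in their trays

### The job

Put the bearing parts and gauges away in the wooden trays on the bench: the ball bearing and the inner ring in the tray with two square bays, the two gauge blocks in the tray with two small bays, and the plug gauge in the tray with one long bay. Only one part goes in each bay (either of the two will do), resting wholly on the bottom of the bay and clear of the rims: bearing parts flat, gauge blocks standing upright as they stand now, the plug gauge lying along its tray.

Things in the scene. Friction and masses are not known exactly. Their poses are not given: they have to be found in the camera images.
- ball_bearing: finished ball bearing, a steel disc with a dark annular groove, 47 mm across and 14 mm high, lying flat; origin at the centre of its underside, z up along its axis. Solid to the touch: grasp it across the outside.
- inner_ring: loose inner ring of a bearing, a plain steel ring with an open bore and a groove round its outside, 42 mm across and 16 mm high, lying flat; origin at the centre of its underside, z up along its axis. Grasp it across the outside.
- gauge_block_1: taller steel gauge block, a plain slab 9 mm (its x) by 30 mm (its y) by 20 mm high (z up), standing on a 9 x 30 mm face; origin at the centre of its underside.
- gauge_block_2: shorter steel gauge block, a plain slab 9 mm (its x) by 30 mm (its y) by 12 mm high (z up), standing on a 9 x 30 mm face; origin at the centre of its underside.
- plug_gauge: plug gauge, a rod with black handle and bright steel ends, 108 mm long along its y, 19 mm wide along its x, 17 mm high, lying down; origin at the centre of its underside, z up at the start. It may roll about its length. (Behind the trays, at x over 0.65, y 0.12 to 0.36, a fixed open drawer rises 0.145 m above the bench: pass in front of it or over it.)
- plug_mid (a point): the middle of the plug gauge, on its axis and half way along, 8.5 mm above whatever it lies on; y along the gauge.
- bearing_tray: fixed flat wooden tray, rubber-lined; origin at the centre of its underside, z up, long axis = its y; bay floor 3 mm and rim top 8 mm above the bench, outer walls 4 mm. 74 x 148 mm outside, two square bays each 66 mm (x) by 68 mm (y), centred at y = +36 and -36 mm, parted by a 4 mm wall.
- block_tray: fixed flat wooden tray, rubber-lined; origin at the centre of its underside, z up, long axis = its y; bay floor 3 mm and rim top 8 mm above the bench, outer walls 4 mm. 56 x 88 mm outside (the smallest tray), two small bays each 48 mm (x) by 28 mm (y), centred at y = +26 and -26 mm, parted by a 24 mm web; a block fits standing with its 30 mm side along the tray's x.
- plug_tray: fixed flat wooden tray, rubber-lined; origin at the centre of its underside, z up, long axis = its y; bay floor 3 mm and rim top 8 mm above the bench, outer walls 4 mm. 48 x 136 mm outside, one long bay 40 mm (x) by 128 mm (y), centred on the tray.
There are look-alikes about, which are no part of the job. Several things look just like the gauge_block_1: the one meant starts farthest from the robot's base.

How it is judged:
By the outcome, as a careful person would: the job done as asked, in the order asked, and still so for the second after the job is handed in, with the robot touching nothing.
It also fails if it takes over 109 s, if anything falls off the work surface, if the arm or the gripper's body presses on something with over 40 N, if the wrist force passes 120 N, or if a joint passes its speed limit or range.

### The arm

A 6-joint arm with a two-finger parallel gripper is mounted at the origin on a cart in front of the work surface, level with it; the furniture and walls round the work are solid. World frame = base frame: x ahead of the robot, y to its left, z up, the work surface at z = 0. Lengths are in m, angles in degrees, forces in N, time in s.
With the tool pointing down it reaches from about 0.35 to 0.8 m from the base axis. Payload 7.3 kg.
Tool frame: the origin (TCP) lies at the centre of the arm's flange, where the gripper is bolted on; the fingertips stand 173 mm ahead of it and the grasp point (between the pads) lies 155 mm ahead of it; z points along the fingers, y is the line along which they close (so a half turn about z gives the same grasp; the last joint's range is limited). The gripper opens to 85 mm and grips with 20 to 120 N. Pads are 22 mm wide; open, the fingers measure 114 mm over their backs; the gripper's body (76 mm by 85 mm) begins 54 mm behind the grasp point. The pads swing forward as they close: fully open they stand 13 mm farther back than shut.
Start: joints at [-82.219, 19.595, 87.324, -0, 73.075, -8.365], TCP at [0.146, -0.504, 0.405] pointing down, gripper open.
Joint ranges: [-145.02, 145.02], [-44.19, 115.74], [2.07, 154.8], [-57.11, 237.11], [16.16, 152.29], [-177.93, 177.93]. Speed limits (degrees/s): [147.25, 147.25, 180, 180, 180, 180].

### API

Orientations are given as [roll, pitch, yaw] about the fixed x, y, z axes, in that order (R = Rz(yaw) Ry(pitch) Rx(roll)).
In Python, from bench import telemetry, viewer, bot, spotter gives the robot as it stands.
- The arm moves only by the tool jog_arm, never from a script. Its argument "series" is text: rows parted by semicolons, each of 6 numbers parted by spaces: the shift along the world's x, y, z each as a share of 500 mm, from -1 to 1, then the turn, a rotation vector about the world's x, y, z each as a share of 180 degrees, from -1 to 1. In form: dx dy dz wx wy wz; .... A call has 1 to 20 rows; each row is the pose to reach, as a shift and turn from the pose commanded when the call began, turning the shorter way round; what a row does not reach only later rows make up. A row lasts 1/8 s, in which the tool goes at most 62.5 mm and 10.7 degrees, less where a joint would pass 70% of its speed; a pose out of reach is approached as far as the arm can. A call with a number of a shift or a turn outside -1 to 1 is refused whole. A call with a gripper value outside its range is refused whole. "hand" is the opening, from 0 (shut) to 1 (fully open), set as the call begins (left out, the last holds). The fingers move at their own pace and stop on an object; "force" is the grip in N (left out, the last holds). Time passes only in rows, so rows that repeat a pose let the fingers close. It gives the time, the measured TCP pose, the force, the opening and the grip force at its end, in the units of the state.
- telemetry.get_state(): the state, without advancing time (a new reading comes with each control period).
- viewer.read_camera(name): name is "scene" or "top"; returns a dict with "frame" (480x640x3 uint8, red, green, blue), "range_z" (480x640 float32, m along the optical axis (not along the pixel's ray), 0 where there is no reading), "intrinsics" (3x3 intrinsics, pixels), "xyz" and "orientation" of the camera in the world. Camera axes: x right, y up, looking along -z (the intrinsics and any distortion apply to the point x, -y, -z); pixel columns grow to the right and rows downward; lengths in m; the calibration is good to about 2 mm. A picture is of the moment at which its call begins.
- bot.hand_in(): hands the job in; it is judged then, once.
Trained networks look in a picture, given as the dict that the camera call returned (one of the last four; its "shot" number tells which), for a name from the list of things; names that differ only in an ending like _2 or _b are one class to them, and where a whole thing is asked for, a point or a joint stands for the part that bears it (a point fixed in the world has none). Each returns a list of dicts, best first, with "p" (0 to 1); they miss things now and then, are a little off and sometimes report something else, mostly with a low value. They report only what shows in the picture. A call takes as long as a camera call. They do not tell look-alikes from the thing itself.
- spotter.search_frame(picture, query): "rect" ([centre column, centre row, width, height] as shares, 0 to 1, of the picture: columns of its width, rows of its height, round what is visible of it).
The state is a dict: "t": time; "q": joint angles; "joint_velocities": joint speeds; "joint_efforts": joint torques, N m; "eef_pos": TCP position; "ee_rot": TCP orientation; "ft_force": force on the tool from outside, world axes, zero at the start; "moment": the same for the moment, N m; "width": opening from 0.0 (shut) to 1.0 (fully open); "grip_force": force on a finger pad.
Only numpy, scipy, OpenCV 4.12 (cv2) and the standard library are available. Lean on these libraries where they do the work, as an engineer would, in place of code of your own. Each camera call takes 0.05 s, during which the arm holds its last target. There are 200 camera calls.

## Working session

There is one attempt and no reset: what is moved stays moved. The work goes in short steps, Python scripts to look and compute and a tool call to move; the robot and the scene stay as the last step left them, time stands still between calls to the robot, and variables do not carry over. Pictures are saved under pics/ and viewed, at most 14 in all, crops included, and the job is handed in when it is done.

Besides the shell and the picture viewer there is one more tool, called after "Request:" as name(argument=value, ...), one argument or row to a line, values as JSON. jog_arm: Moves the arm, as the interface text tells. Shift numbers are shares of 500 mm and turn numbers shares of 180 degrees, none past 1 either way. Its arguments: {"type":"object","properties":{"series":{"type":"string"},"hand":{"type":"number"},"force":{"type":"number"}},"required":["series"]}

```bash
ls; mkdir -p pics
cat > h.py <<'E'
import numpy as np, cv2
from bench import telemetry, viewer, bot, spotter
from scipy.spatial.transform import Rotation as R
def cam(n):
    p=viewer.read_camera(n); return p
def rot(p):
    o=np.array(p["orientation"],float)
    if o.shape==(3,3): return o
    return R.from_euler('xyz',o,degrees=True).as_matrix()
def cloud(p):
    K=np.array(p["intrinsics"]); d=p["range_z"]; v,u=np.mgrid[0:480,0:640]
    c=np.stack([(u-K[0,2])/K[0,0]*d,-(v-K[1,2])/K[1,1]*d,-d],-1)
    return c@rot(p).T+np.array(p["xyz"])
def save(p,n): cv2.imwrite("pics/"+n,cv2.cvtColor(p["frame"],cv2.COLOR_RGB2BGR))
E
python3 - <<'E'
from h import *
for n in("top","scene"):
    p=cam(n); save(p,n+"0.png"); print(n,p["xyz"],p["orientation"],np.array(p["intrinsics"]).tolist(),[k for k in p])
    np.savez(n+"0.npz",f=p["frame"],c=cloud(p))
    for q in["ball_bearing","inner_ring","gauge_block_1","plug_gauge","bearing_tray","block_tray","plug_tray"]:
        for r in spotter.search_frame(p,q)[:5]:
            b=r["rect"];u,v=int(b[0]*640),int(b[1]*480); print(q,round(r["p"],2),u,v,int(b[2]*640),int(b[3]*480),cloud(p)[v,u].round(3))
print(telemetry.get_state())
E
```

```text
pics
top [0.47364529 0.06589471 1.16039472] [  3.34673941  -0.33697323 -91.13081844] [[536.0668279426411, 0.0, 327.5080589012627], [0.0, 536.0668279426411, 238.45153090321168], [0.0, 0.0, 1.0]] ['frame', 'range_z', 'intrinsics', 'xyz', 'orientation', 'shot']
ball_bearing 0.88 448 280 27 19 [ 0.446 -0.201 -0.   ]
inner_ring 0.62 449 220 19 20 [ 0.577 -0.208 -0.002]
gauge_block_1 0.54 392 217 6 9 [ 0.583 -0.081  0.02 ]
gauge_block_1 0.48 392 282 8 21 [ 0.445 -0.078  0.016]
plug_gauge 0.79 392 180 54 12 [ 0.665 -0.084  0.012]
bearing_tray 0.61 320 258 46 72 [0.499 0.075 0.006]
block_tray 0.66 259 261 35 47 [0.495 0.206 0.008]
plug_tray 0.67 206 260 33 67 [0.5   0.321 0.002]
scene [-0.16992293 -0.29259607  0.48400804] [ 59.85595964   0.62116537 -63.6668874 ] [[515.8504017006488, 0.0, 319.35290388799996], [0.0, 515.8504017006488, 238.86960285756984], [0.0, 0.0, 1.0]] ['frame', 'range_z', 'intrinsics', 'xyz', 'orientation', 'shot']
ball_bearing 0.69 454 317 31 25 [ 0.452 -0.2    0.002]
inner_ring 0.6 476 273 32 27 [ 0.582 -0.205  0.002]
gauge_block_1 0.66 407 250 11 14 [ 0.58  -0.086  0.01
[... 245 characters left out ...]
12 [ 0.435 -0.082  0.011]
{'t': 0.8, 'q': array([-8.22194695e+01,  1.95946083e+01,  8.73260736e+01, -4.88597766e-05,
        7.30757851e+01, -8.36587476e+00]), 'joint_velocities': array([-0.00266757, -0.06001424, -0.00825872,  0.08927436, -0.06914082,
        0.04626407]), 'joint_efforts': array([ 1.53989182e-03, -4.33515072e+01, -2.46265662e+01,  1.74430386e-05,
        5.35278855e-05, -1.01920128e-05]), 'eef_pos': array([ 0.14601264, -0.50427762,  0.40471686]), 'ee_rot': array([1.79996511e+02, 5.60273151e-04, 1.61464195e+01]), 'ft_force': array([-0.14726085,  0.27967478, -0.04222283]), 'moment': array([ 0.03464572, -0.02856214, -0.04723947]), 'grip_force': 0.0, 'width': 0.9991014329871768}
```

Run:
```python
import cv2
a=cv2.imread("pics/top0.png")[150:350,170:490]; cv2.imwrite("pics/t1.png",cv2.resize(a,(800,500),interpolation=2))
a=cv2.imread("pics/scene0.png")[200:380,260:540]; cv2.imwrite("pics/s1.png",cv2.resize(a,(800,514),interpolation=2))
```

```text
(no output)
```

View pics/t1.png

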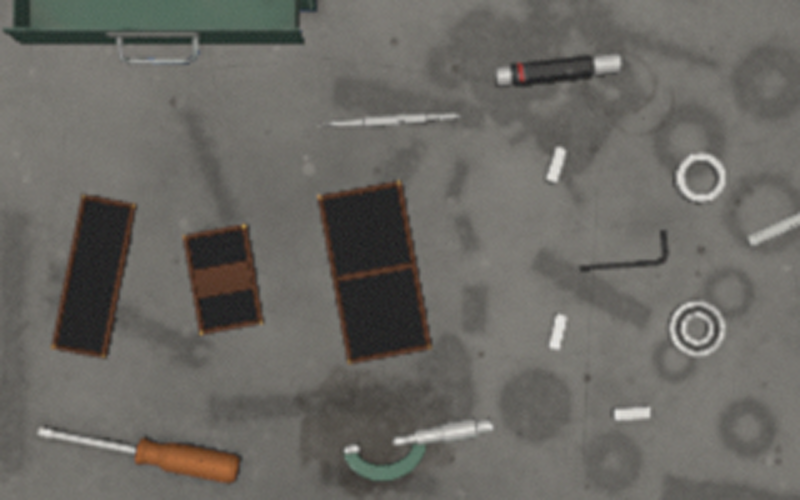

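View pics/s1.png

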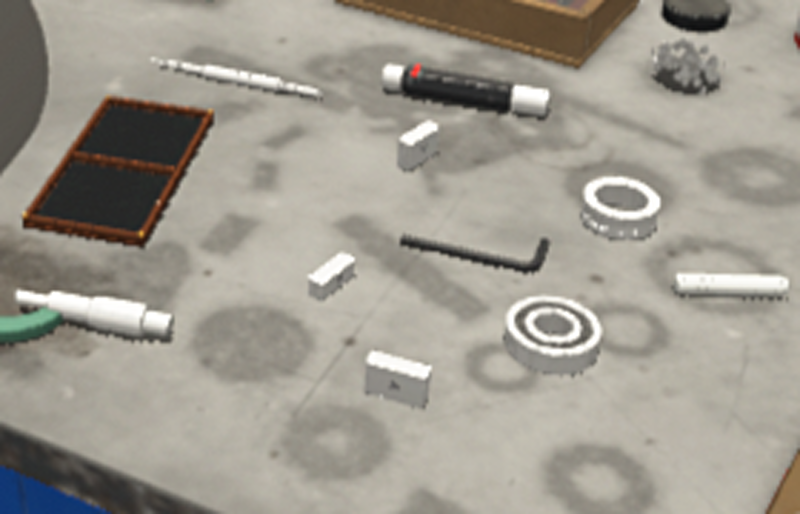

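View pics/top0.png

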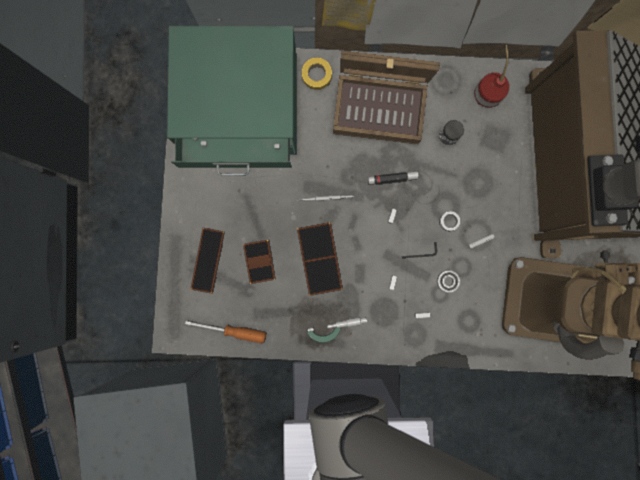

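```bash
cat >> h.py <<'E'
def unproj(p,uv,z):
    K=np.array(p["intrinsics"]); uv=np.atleast_2d(uv).astype(float)
    d=np.stack([(uv[:,0]-K[0,2])/K[0,0],-(uv[:,1]-K[1,2])/K[1,1],-np.ones(len(uv))],-1)@rot(p).T
    o=np.array(p["xyz"]); return (o+d*((z-o[2])/d[:,2])[:,None])[:,:2]
def blob(p,box,z,thr,dark=False,up=6):
    u0,v0,u1,v1=box; g=p["frame"][v0:v1,u0:u1].astype(np.float32)
    g=g.min(2) if not dark else 255-np.where(g[...,0]-g[...,2]>20,0,g.max(2))
    g=cv2.resize(g,None,fx=up,fy=up,interpolation=cv2.INTER_CUBIC)
    m=(g>thr).astype(np.uint8); cs,_=cv2.findContours(m,0,cv2.CHAIN_APPROX_NONE)
    c=max(cs,key=cv2.contourArea)[:,0,:]; uv=(c+.5)/up-.5+[u0,v0]
    w=unproj(p,uv,z); r=cv2.minAreaRect((w*1000).astype(np.float32)); pts=cv2.boxPoints(r)
    e=[pts[1]-pts[0],pts[2]-pts[1]]; e=max(e,key=np.linalg.norm)
    return np.round(r[0],1),np.round(sorted(r[1]),1),round(float(np.degrees(np.arctan2(e[1],e[0]))%180),1)
E
python3 - <<'E'
from h import *
p=cam("top"); c=cloud(p)
print("bench z",np.median(c[220:300,345:380,2]), np.median(c[190:215,350:380,2]))
for n,b,z,t,d in [("ball",(430,262,468,300),.014,170,0),("ring",(435,206,466,236),.016,170,0),("g1",(382,203,404,230),.02,170,0),("g2",(382,270,404,298),.012,170,0),("decoy",(408,305,436,326),.02,170,0),
 ("plug",(362,165,424,192),.0085,0,1),
 ("btray",(292,216,348,300),.008,160,1),("ktray",(240,234,280,288),.008,160,1),("ptray",(186,222,230,298),.008,160,1)]:
    u0,v0,u1,v1=b
    if n in("plug",) or d:
        # anything unlike the bench: saturated, dark or bright
        f=p["frame"][v0:v1,u0:u1].astype(np.float32); g0=np.median(f.reshape(-1,3)[:] if n=="plug" else p["frame"][220:300,345:380].reshape(-1,3),0)
        q=dict(p); a=np.abs(f-g0).max(2); fr=p["frame"].copy(); fr[v0:v1,u0:u1]=np.clip(a,0,255)[...,None]; q["frame"]=fr
        print(n,*[blob(q,b,z,t) for t in(25,35,50)])
    else: print(n,*[blob(p,b,z,t) for t in(150,170,190)])
    zz=c[v0:v1,u0:u1,2]; print("   zpct",np.percentile(zz,[50,90,95,98,99.5]).round(4), np.median(p["frame"][v0:v1,u0:u1].reshape(-1,3),0))
# scene heights
p=cam("scene"); c=cloud(p)
for n,(u,v) in dict(g1=(407,250),g2=(375,297),decoy=(399,332),ball=(454,317),ring=(476,273)).items():
    w=c[v-14:v+14,u-18:u+18].reshape(-1,3); w=w[w[:,2]>.006]; h=np.percentile(w[:,2],95); t=w[w[:,2]>h-.005]; print(n,h.round(4),((t.min(0)+t.max(0))/2).round(4),len(t))
E
```

```text
bench z -0.0008375478871534003 -0.000983829691203919
ball (array([ 444.4, -198.8]), array([45.7, 46.8]), 62.2) (array([ 446.7, -189.6]), array([26.7, 44.6]), 165.8) (array([ 433. , -181.3]), array([ 3. , 14.9]), 33.5)
   zpct [-0.0001  0.0121  0.0137  0.0154  0.0196] [118. 116. 111.]
ring (array([ 573.8, -206. ]), array([41. , 41.1]), 47.9) (array([ 573.9, -205.7]), array([39.8, 39.8]), 133.5) (array([ 574. , -205.6]), array([38. , 38.3]), 133.5)
   zpct [0.     0.0149 0.0161 0.0175 0.4252] [116. 114. 109.]
g1 (array([587.1, -81.5]), array([10. , 29.9]), 160.4) (array([587.1, -81.4]), array([ 8.9, 28.8]), 160.4) (array([587. , -81.4]), array([ 7.5, 27.6]), 160.1)
   zpct [-0.0007  0.0164  0.0193  0.021   0.0623] [111. 110. 105.]
g2 (array([444. , -79.9]), array([10.7, 30.8]), 165.6) (array([444.1, -79.9]), array([ 9.4, 29.4]), 165.5) (array([444.1, -79.8]), array([ 8.1, 28. ]), 165.6)
   zpct [-0.0005  0.0065  0.0107  0.0125  0.0143] [123. 122. 116.]
decoy (array([ 374. , -140.1]), array([10.2, 31. ]), 94.2) (array([ 374.1, -139.9]), array([ 8.6, 29.8]), 92.9) (array([ 374.1, -139.8]
[... 525 characters left out ...]
001  0.0057 0.0071 0.0089 0.0111] [90. 73. 65.]
ktray (array([496.6, 208.7]), array([ 76.6, 115.5]), 178.9) (array([495. , 205.7]), array([58.6, 89.5]), 8.7) (array([495. , 205.5]), array([57. , 87.1]), 9.1)
   zpct [0.0013 0.0075 0.0085 0.0101 0.012 ] [92. 83. 72.]
ptray (array([499.4, 314.1]), array([ 64.3, 138.9]), 172.2) (array([499.9, 316.4]), array([ 52.9, 137. ]), 169.6) (array([499.8, 316. ]), array([ 50.5, 135.4]), 169.1)
   zpct [0.0007 0.0056 0.0071 0.0089 0.0111] [102.  99.  94.]
g1 0.0219 [ 0.2164 -0.1835  0.2505] 72
g2 0.0146 [ 0.1439 -0.1825  0.2468] 97
decoy 0.0221 [ 0.1044 -0.2094  0.2506] 142
ball 0.0158 [ 0.1489 -0.2346  0.2475] 515
ring 0.018 [ 0.2122 -0.2395  0.2486] 222
```

Run:
```python
from h import *
c=np.load("top0.npz")["c"]
for y in np.arange(-.55,.45,.05):
    print(round(y,2),[ (lambda m: int(1000*np.percentile(c[...,2][m],99)) if m.sum()>3 else -1)((abs(c[...,0]-x)<.025)&(abs(c[...,1]-y)<.025)) for x in np.arange(.1,.95,.05)])
f=np.load("top0.npz")["f"]
# plug: dark handle + bright ends
s=f[165:192,362:424].astype(np.float32); g=s.mean(2); print(g[6:22,4:60:2].astype(int))
```

```text
-0.55 [-751, -1, -1, 4, 3, -1, -1, 79, 47, 145, -1, -1, -1, -1, -1, -1, -1]
-0.5 [-750, -1, -1, 210, 218, -1, -1, 168, 140, 247, 249, 246, 246, 246, 244, 245, -1]
-0.45 [-748, 260, -1, 3, 214, 266, -1, 268, 143, 325, -1, 292, 284, 283, 283, 282, 2]
-0.4 [-749, -1, -1, 4, 252, 343, 346, 342, 22, 399, 411, 393, 283, 283, 283, 283, 17]
-0.35 [-750, -1, -1, 3, 15, 192, 193, 191, 24, 322, 338, 309, 281, 281, 281, 281, 4]
-0.3 [-750, -1, -1, 5, 4, 24, 18, 6, 4, 11, 4, 4, 4, 3, 42, 151, 172]
-0.25 [-748, -756, -1, 4, 4, 4, 4, 4, 10, 10, 6, 3, 4, 57, 4, 50, 4]
-0.2 [-663, -662, -1, 3, 4, 4, 11, 17, 4, 18, 17, 3, 4, 61, 57, 4, 4]
-0.15 [3, 3, -1, 4, 3, 21, 20, 4, 7, 3, 4, 15, 15, 42, 42, 164, 74]
-0.1 [1, 3, -1, 584, 4, 3, 4, 13, 5, 6, 21, 19, 17, 42, 38, 165, 113]
-0.05 [-404, 2, 509, 559, 4, 4, 3, 6, 4, 4, 8, 19, 13, 42, 38, 164, 164]
0.0 [-434, 366, 482, 462, 4, 18, 4, 4, 4, 4, 4, 7, 3, 42, 38, 163, 165]
0.05 [-366, 314, 348, 303, 7, 15, 4, 1160, 10, 10, 4, 9, 4, 40, 42, 43, 160]
0.1 [3, 263, 271, 271, 8, 11, 7, 8, 10, 10, 4, 7, 4, 151, 150, 151, 151]
0.15 [3, 2, -1, -1, 4, 3, 5, 6, 4, 4, 
[... 1583 characters left out ...]
 95 100 177 176 121  59  92  74  46  43  39  41  36  30  34  38  41  45
   60  54  80 100  88  92  93  94  92  99]
 [ 94  89 155 151 104  47  59  49  36  37  40  40  39  55  63  74  65  74
   92  84 103 108  96  93  94  96  93 100]
 [ 96  77 126 122  89  40  43  40  46  58  62  66  63  88 101 110 100  94
   96  87 106 111 103  98  98  94  99  99]
 [ 95  74  83  79  85  62  59  58  70  92  94  91  93  96 111 115 101  96
   89  86  98 108 108 102 104  98  99 100]
 [100  93  87  89  97  92  91  93  93  97 101  95  93  98 110 110  96  95
   91  85  94 101 107 108 113 107  96  98]
 [100  98  96  97  96  95  98  97  98  94  98  94  92  98 110 109  95  95
   90  89  94  98 105 112 118 116 101  96]]
```

Request:
jog_arm(
  series="0.188 0.408 0.16 0 0 0; 0.188 0.408 0.16 0 0 0; 0.188 0.408 0.16 0 0 0; 0.188 0.408 0.16 0 0 0; 0.188 0.408 0.16 0 0 0; 0.597 0.611 -0.31 0 0 -0.038; 0.597 0.611 -0.31 0 0 -0.038; 0.597 0.611 -0.31 0 0 -0.038; 0.597 0.611 -0.31 0 0 -0.038; 0.597 0.611 -0.31 0 0 -0.038; 0.597 0.611 -0.31 0 0 -0.038; 0.597 0.611 -0.31 0 0 -0.038; 0.597 0.611 -0.31 0 0 -0.038; 0.597 0.611 -0.31 0 0 -0.038",
  hand=0.72,
  force=40,
)

```text
t: 2.65
eef_pos: [0.4441, -0.1997, 0.2511]
ee_rot: [179.9, -0.1, 9.2]
ft_force: [-0.5, 0.1, 0.4]
width: 0.719
grip_force: 0.0
```

Run:
```python
from h import *
p=cam("scene"); save(p,"s2.png"); c=cloud(p); s=telemetry.get_state(); e=s["eef_pos"]; print(e,s["ee_rot"],s["width"])
m=(np.hypot(c[...,0]-e[0],c[...,1]-e[1])<.075)&(c[...,2]>.03)&(c[...,2]<.2)
w=c[m]; print(np.percentile(w[:,2],[0,1,2,5,10]).round(4), "tip len",e[2]-np.percentile(w[:,2],2))
t=w[w[:,2]<np.percentile(w[:,2],2)+.012]
a=np.radians(s["ee_rot"][2]); y=np.array([np.sin(a),-np.cos(a)]); x=np.array([np.cos(a),np.sin(a)])
k=(t[:,:2]-e[:2]); 
for sg in(1,-1):
    q=k[(k@y)*sg>0]; print(sg,"along y",np.percentile(q@y,[2,50,98]).round(4),"x",np.percentile(q@x,[2,50,98]).round(4),len(q), t[(k@y)*sg>0][:,2].min().round(4))
v,u=np.where(m); print(u.min(),u.max(),v.min(),v.max())
im=cv2.imread("pics/s2.png")[200:360,380:580]; cv2.imwrite("pics/s2c.png",cv2.resize(im,(750,600),interpolation=2))
```

```text
[ 0.44411244 -0.1995309   0.25097193] [ 1.79901683e+02 -9.38290529e-02  9.23093695e+00] 0.7200244747023762
[0.085  0.0919 0.0948 0.1048 0.1202] tip len 0.15619055462954362
1 along y [0.0308 0.0359 0.0438] x [-0.0135 -0.0101  0.004 ] 135 0.0852
-1 along y [-0.0437 -0.0361 -0.0306] x [-0.0131 -0.0102  0.0016] 120 0.085
415 525 195 280
```

View pics/s2c.png

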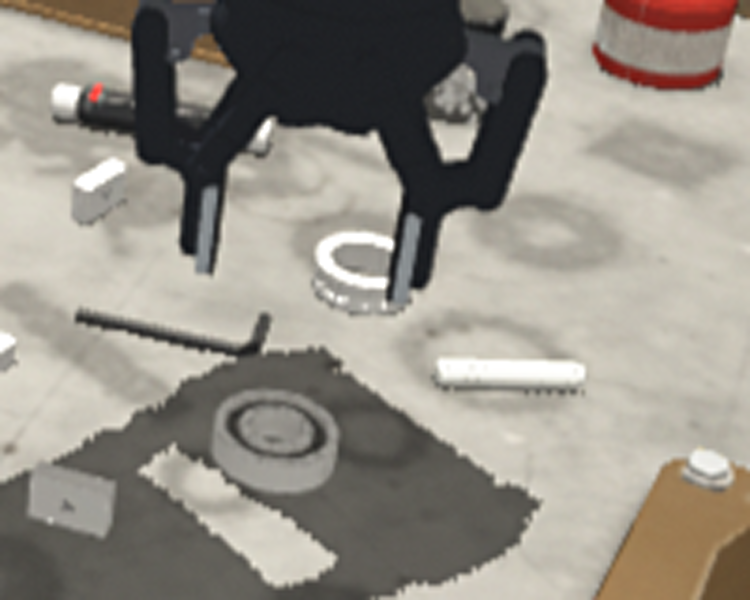

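Request:
jog_arm(
  series="0 0 -0.1 0 0 0; 0 0 -0.147 0 0 0; 0 0 -0.147 0 0 0; 0 0 -0.147 0 0 0; 0 0 -0.147 0 0 0",
)

```text
t: 3.32
eef_pos: [0.4449, -0.1991, 0.1776]
ee_rot: [179.9, -0.1, 9.3]
ft_force: [0.0, 0.7, 0.9]
width: 0.715
grip_force: 0.0
```

Request:
jog_arm(
  series="0 0 0 0 0 0; 0 0 0 0 0 0; 0 0 0 0 0 0; 0 0 0 0 0 0; 0 0 0 0 0 0; 0 0 0 0 0 0; 0 0 0.02 0 0 0; 0 0 0.1 0 0 0; 0 0 0.1 0 0 0",
  hand=0,
  force=40,
)

```text
t: 4.45
eef_pos: [0.4453, -0.1992, 0.229]
ee_rot: [179.8, -0.2, 9.3]
ft_force: [-0.3, -0.1, -1.3]
width: 0.517
grip_force: 41.4
```

Run:
```python
from h import *
p=cam("scene"); save(p,"s3.png"); c=cloud(p); s=telemetry.get_state(); e=s["eef_pos"]; print(e,s["ee_rot"],s["width"],s["ft_force"])
g=p["frame"].astype(int)
m=(np.hypot(c[...,0]-e[0],c[...,1]-e[1])<.06)&(c[...,2]>.03)&(c[...,2]<.15)
b=m&(np.hypot(c[...,0]-e[0],c[...,1]-e[1])<.025); print(np.percentile(c[b][:,2],[0,2,5,10]).round(4), c[m][:,2].min())
im=cv2.imread("pics/s3.png")[210:330,390:540]; cv2.imwrite("pics/s3c.png",cv2.resize(im,(750,600),interpolation=2))
```

```text
[ 0.44478759 -0.19892691  0.22754592] [ 1.79872464e+02 -1.33465697e-01  9.31186281e+00] 0.5141958883454406 [ 0.99005547  0.13526886 -1.68965226]
[0.0516 0.0537 0.0552 0.0578] 0.05162374680810633
```

View pics/s3c.png

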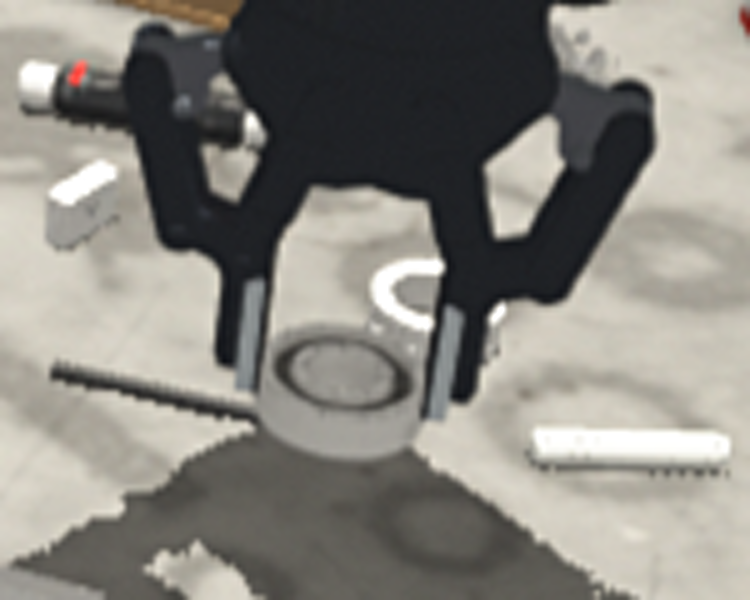

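Request:
jog_arm(
  series="0.037 0.537 0 0 0 0; 0.037 0.537 0 0 0 0; 0.037 0.537 0 0 0 0; 0.037 0.537 0 0 0 0; 0.037 0.537 0 0 0 0; 0.037 0.537 0 0 0 0; 0.037 0.537 -0.05 0 0 0; 0.037 0.537 -0.08 0 0 0; 0.037 0.537 -0.093 0 0 0; 0.037 0.537 -0.093 0 0 0; 0.037 0.537 -0.093 0 0 0",
)

```text
t: 5.88
eef_pos: [0.4623, 0.0687, 0.1803]
ee_rot: [180.0, 0.1, 9.3]
ft_force: [-5.6, -2.4, 11.0]
width: 0.515
grip_force: 43.3
```

Run:
```python
from h import *
p=cam("scene"); save(p,"s4.png"); c=cloud(p); s=telemetry.get_state(); print(s["eef_pos"],s["ft_force"],s["width"])
im=cv2.imread("pics/s4.png")[200:320,230:380]; cv2.imwrite("pics/s4c.png",cv2.resize(im,(750,600),interpolation=2))
```

```text
[0.46229284 0.06871077 0.18033783] [-5.45029068 -2.08490584 11.40870098] 0.5166631153687773
```

View pics/s4c.png

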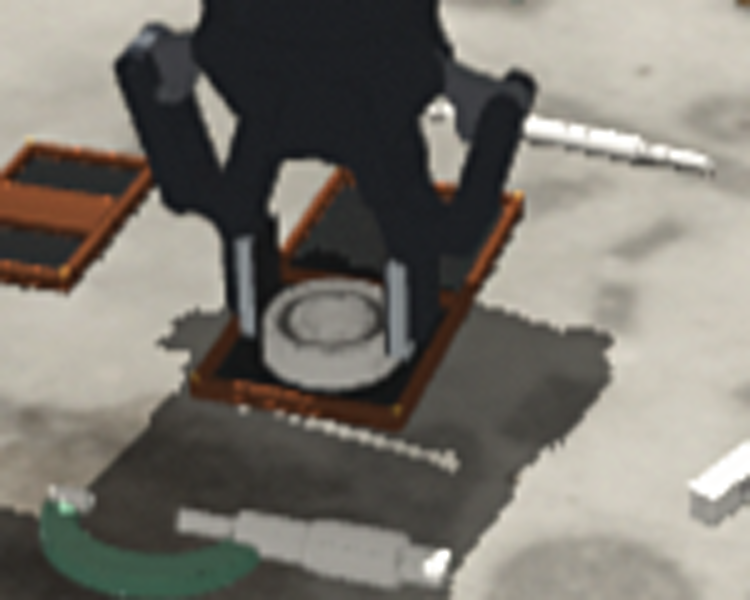

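Request:
jog_arm(
  series="0 0 0 0 0 0; 0 0 0 0 0 0; 0 0 0 0 0 0; 0 0 0.03 0 0 0; 0 0 0.12 0 0 0; 0.222 -0.551 0.12 0 0 0; 0.222 -0.551 0.12 0 0 0; 0.222 -0.551 0.12 0 0 0; 0.222 -0.551 0.12 0 0 0; 0.222 -0.551 0.12 0 0 0; 0.222 -0.551 0.12 0 0 0; 0.222 -0.551 0.12 0 0 0; 0.222 -0.551 0.06 0 0 0; 0.222 -0.551 0.01 0 0 0; 0.222 -0.551 -0.009 0 0 0; 0.222 -0.551 -0.009 0 0 0; 0.222 -0.551 -0.009 0 0 0",
  hand=0.72,
)

```text
t: 8.05
eef_pos: [0.5744, -0.2056, 0.1763]
ee_rot: [179.9, -0.1, 9.3]
ft_force: [0.1, 0.7, 0.6]
width: 0.72
grip_force: 0.0
```

Request:
jog_arm(
  series="0 0 0 0 0 0; 0 0 0 0 0 0; 0 0 0 0 0 0; 0 0 0 0 0 0; 0 0 0 0 0 0; 0 0 0 0 0 0; 0 0 0.02 0 0 0; 0 0 0.1 0 0 0; 0 0 0.1 0 0 0",
  hand=0,
  force=40,
)

```text
t: 9.18
eef_pos: [0.575, -0.2063, 0.229]
ee_rot: [179.8, -0.3, 9.3]
ft_force: [-0.1, -1.1, -1.8]
width: 0.456
grip_force: 40.2
```

Run:
```python
from h import *
p=cam("scene"); save(p,"s5.png"); c=cloud(p); s=telemetry.get_state(); print(s["eef_pos"],s["ft_force"],s["width"])
im=cv2.imread("pics/s5.png")[190:320,230:530]; cv2.imwrite("pics/s5c.png",cv2.resize(im,(800,347),interpolation=2))
```

```text
[ 0.57438598 -0.20601083  0.22712279] [ 0.23620331  0.41017666 -1.61881501] 0.45590162145277763
```

View pics/s5c.png

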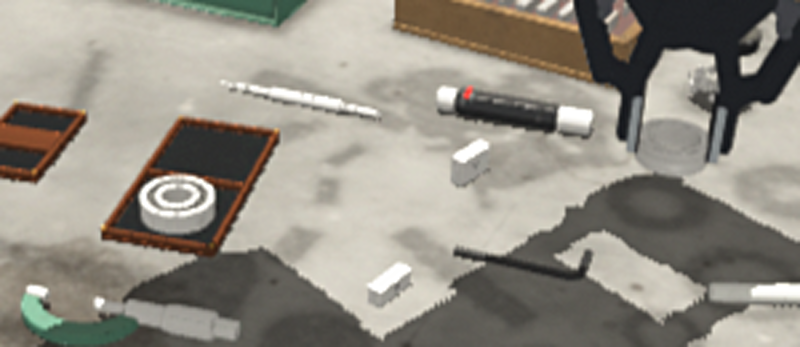

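Request:
jog_arm(
  series="-0.08 0.575 0 0 0 0; -0.08 0.575 0 0 0 0; -0.08 0.575 0 0 0 0; -0.08 0.575 0 0 0 0; -0.08 0.575 0 0 0 0; -0.08 0.575 0 0 0 0; -0.08 0.575 -0.05 0 0 0; -0.08 0.575 -0.08 0 0 0; -0.08 0.575 -0.093 0 0 0; -0.08 0.575 -0.093 0 0 0; -0.08 0.575 -0.093 0 0 0",
)

```text
t: 10.6
eef_pos: [0.5334, 0.0809, 0.1795]
ee_rot: [180.0, 0.1, 9.3]
ft_force: [-5.8, -2.1, 10.8]
width: 0.458
grip_force: 41.6
```

Request:
jog_arm(
  series="0 0 0 0 0 0; 0 0 0 0 0 0; 0 0 0 0 0 0; 0 0 0.03 0 0 0; 0 0 0.14 0 0 0; 0.106 -0.326 0.14 0 0 -0.161; 0.106 -0.326 0.14 0 0 -0.161; 0.106 -0.326 0.14 0 0 -0.161; 0.106 -0.326 0.14 0 0 -0.161; 0.106 -0.326 0.14 0 0 -0.161; 0.106 -0.326 0.14 0 0 -0.161",
  hand=0.72,
)

```text
t: 11.98
eef_pos: [0.5868, -0.08, 0.249]
ee_rot: [-180.0, 0.0, -19.6]
ft_force: [0.0, 0.0, 0.3]
width: 0.721
grip_force: 0.0
```

Run:
```python
from h import *
p=cam("scene"); save(p,"s6.png"); c=cloud(p); s=telemetry.get_state(); print(s["eef_pos"],s["ft_force"],s["width"],s["ee_rot"])
def obj(n,box,zl,zh):
    u0,v0,u1,v1=box; w=c[v0:v1,u0:u1].reshape(-1,3); w=w[(w[:,2]>zl)&(w[:,2]<zh)]; r=cv2.minAreaRect((w[:,:2]*1000).astype(np.float32)); print(n,np.round(r[0],1),np.round(r[1],1),round(r[2],1),len(w))
obj("g1",(390,236,425,266),.016,.025); obj("g2",(360,285,392,310),.009,.017)
im=cv2.imread("pics/s6.png")[190:320,230:530]; cv2.imwrite("pics/s6c.png",cv2.resize(im,(800,347),interpolation=2))
```

```text
[ 0.58680148 -0.07999307  0.24899837] [ 0.06434451 -0.21549495  0.69402707] 0.7210330016445318 [ 1.79999522e+02  1.32282162e-02 -1.95500842e+01]
g1 [584.6 -82. ] [11.2 32.4] 71.5 79
g2 [443.  -80.9] [10.9 32.9] 77.4 97
```

View pics/s6c.png

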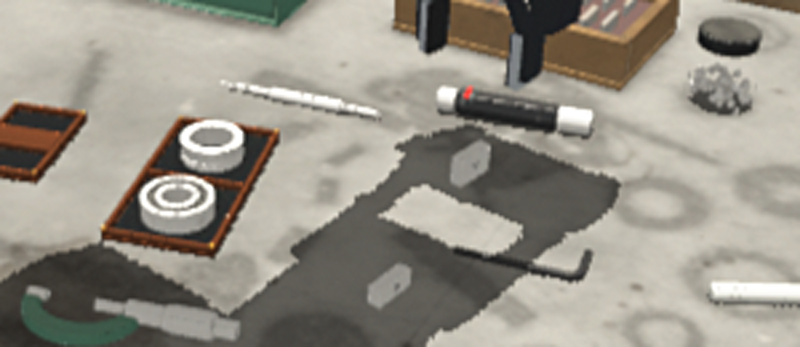

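Request:
jog_arm(
  series="-0.002 0 0 0 0 0; -0.002 0 0 0 0 0; -0.002 0 -0.08 0 0 0; -0.002 0 -0.12 0 0 0; -0.002 0 -0.138 0 0 0; -0.002 0 -0.138 0 0 0; -0.002 0 -0.138 0 0 0",
  hand=0.4,
)

```text
t: 12.9
eef_pos: [0.5864, -0.0814, 0.1807]
ee_rot: [-180.0, -0.1, -19.7]
ft_force: [0.2, -0.4, 0.0]
width: 0.399
grip_force: 0.0
```

Request:
jog_arm(
  series="0 0 0 0 0 0; 0 0 0 0 0 0; 0 0 0 0 0 0; 0 0 0 0 0 0; 0 0 0 0 0 0; 0 0 0 0 0 0; 0 0 0.02 0 0 0; 0 0 0.1 0 0 0; 0 0 0.1 0 0 0",
  hand=0,
  force=40,
)

```text
t: 14.02
eef_pos: [0.587, -0.0815, 0.233]
ee_rot: [-180.0, -0.4, -19.7]
ft_force: [-0.5, 0.5, -0.1]
width: 0.091
grip_force: 41.2
```

Run:
```python
from h import *
p=cam("scene"); save(p,"s7.png"); c=cloud(p); s=telemetry.get_state(); print(s["eef_pos"],s["ft_force"],s["width"])
im=cv2.imread("pics/s7.png")[180:280,350:475]; cv2.imwrite("pics/s7c.png",cv2.resize(im,(625,500),interpolation=2))
```

```text
[ 0.58634866 -0.08137939  0.23127164] [-0.4387719  -0.04534378 -1.62069991] 0.09042426356032408
```

View pics/s7c.png

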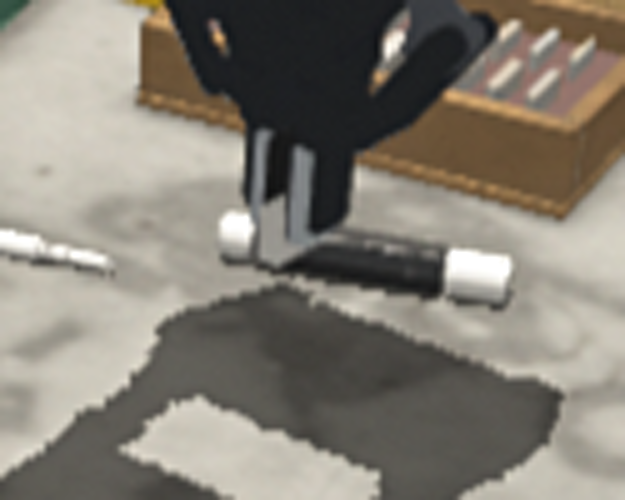

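Request:
jog_arm(
  series="-0.131 0.582 0 0 0 0.659; -0.131 0.582 0 0 0 0.659; -0.131 0.582 0 0 0 0.659; -0.131 0.582 0 0 0 0.659; -0.131 0.582 0 0 0 0.659; -0.131 0.582 0 0 0 0.659; -0.131 0.582 0 0 0 0.659; -0.131 0.582 0 0 0 0.659; -0.131 0.582 0 0 0 0.659; -0.131 0.582 0 0 0 0.659; -0.131 0.582 0 0 0 0.659; -0.131 0.582 0 0 0 0.659; -0.131 0.582 0 0 0 0.659; -0.131 0.582 -0.05 0 0 0.659; -0.131 0.582 -0.08 0 0 0.659; -0.131 0.582 -0.093 0 0 0.659; -0.131 0.582 -0.093 0 0 0.659; -0.131 0.582 -0.093 0 0 0.659",
)

```text
t: 16.32
eef_pos: [0.5205, 0.2097, 0.1836]
ee_rot: [180.0, 0.0, 98.9]
ft_force: [-1.1, -0.4, 4.7]
width: 0.091
grip_force: 41.7
```

Run:
```python
from h import *
p=cam("scene"); save(p,"s8.png"); c=cloud(p); s=telemetry.get_state(); print(s["eef_pos"],s["ft_force"],s["width"],s["ee_rot"])
im=cv2.imread("pics/s8.png")[190:290,180:305]; cv2.imwrite("pics/s8c.png",cv2.resize(im,(625,500),interpolation=2))
```

```text
[0.52050999 0.20970658 0.18360717] [-2.05381386  0.46714115  4.46871669] 0.09403085919196434 [1.79991612e+02 1.50124322e-03 9.89175479e+01]
```

View pics/s8c.png

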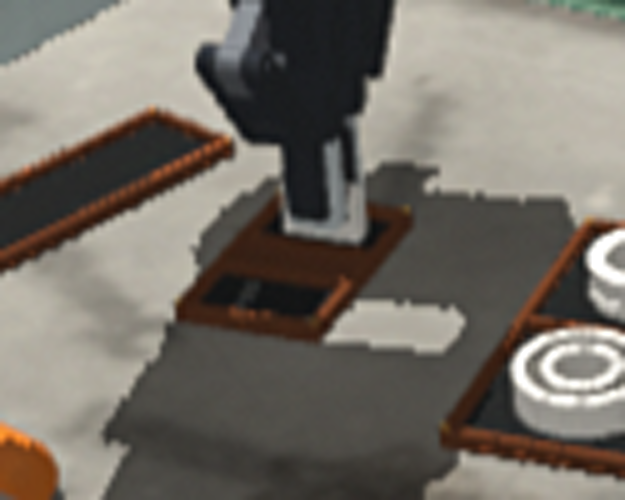

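Request:
jog_arm(
  series="0 0 0 0 0 0; 0 0 0 0 0 0; 0 0 0 0 0 0; 0 0 0.03 0 0 0; 0 0 0.14 0 0 0; -0.154 -0.58 0.14 0 0 0.37; -0.154 -0.58 0.14 0 0 0.37; -0.154 -0.58 0.14 0 0 0.37; -0.154 -0.58 0.14 0 0 0.37; -0.154 -0.58 0.14 0 0 0.37; -0.154 -0.58 0.14 0 0 0.37; -0.154 -0.58 0.14 0 0 0.37; -0.154 -0.58 0.14 0 0 0.37; -0.154 -0.58 0.08 0 0 0.37; -0.154 -0.58 0.02 0 0 0.37; -0.154 -0.58 -0.011 0 0 0.37; -0.154 -0.58 -0.011 0 0 0.37; -0.154 -0.58 -0.011 0 0 0.37",
  hand=0.4,
)

```text
t: 18.62
eef_pos: [0.4439, -0.0802, 0.1785]
ee_rot: [-180.0, 0.1, 165.5]
ft_force: [0.6, 0.4, -0.4]
width: 0.401
grip_force: 0.0
```

Request:
jog_arm(
  series="0 0 0 0 0 0; 0 0 0 0 0 0; 0 0 0 0 0 0; 0 0 0 0 0 0; 0 0 0 0 0 0; 0 0 0 0 0 0; 0 0 0.02 0 0 0; 0 0 0.1 0 0 0; 0 0 0.1 0 0 0",
  hand=0,
  force=40,
)

```text
t: 19.75
eef_pos: [0.4444, -0.0806, 0.2305]
ee_rot: [-180.0, 0.3, 165.5]
ft_force: [0.9, 0.7, -0.1]
width: 0.091
grip_force: 39.7
```

Run:
```python
from h import *
p=cam("scene"); save(p,"s9.png"); c=cloud(p); s=telemetry.get_state(); print(s["eef_pos"],s["ft_force"],s["width"],s["ee_rot"])
im=np.hstack([cv2.resize(cv2.imread("pics/s9.png")[a:a+100,b:b+100],(400,400),interpolation=2) for a,b in((210,325),(190,185))]); cv2.imwrite("pics/s9c.png",im)
# plug: residual from local bench, top view
p=cam("top"); save(p,"t9.png"); c=cloud(p); w=c[160:196,355:430].reshape(-1,3); w=w[(w[:,2]>.007)&(w[:,2]<.025)]
r=cv2.minAreaRect((w[:,:2]*1000).astype(np.float32)); print("plug depth",r,len(w))
f=p["frame"][165:192,362:424].astype(np.float32).mean(2); m=((f>135)|(f<72)).astype(np.uint8); n,l,st,ce=cv2.connectedComponentsWithStats(cv2.morphologyEx(m,cv2.MORPH_CLOSE,np.ones((3,3)))); k=1+np.argmax(st[1:,4])
v,u=np.where(l==k); uv=np.stack([u+362,v+165],1); r=cv2.minAreaRect((unproj(p,uv,.0085)*1000).astype(np.float32)); print(r)
```

```text
[ 0.44384247 -0.08041614  0.22919779] [-0.14124064  0.04970411 -1.20191455] 0.0848917661428402 [-179.983373      0.19985444  165.53998755]
plug depth ((665.0478515625, -84.66766357421875), (105.53416442871094, 48.89838790893555), 82.22148132324219) 403
((669.7779541015625, -87.05421447753906), (21.472244262695312, 106.1339340209961), 5.31624174118042)
```

View pics/s9c.png

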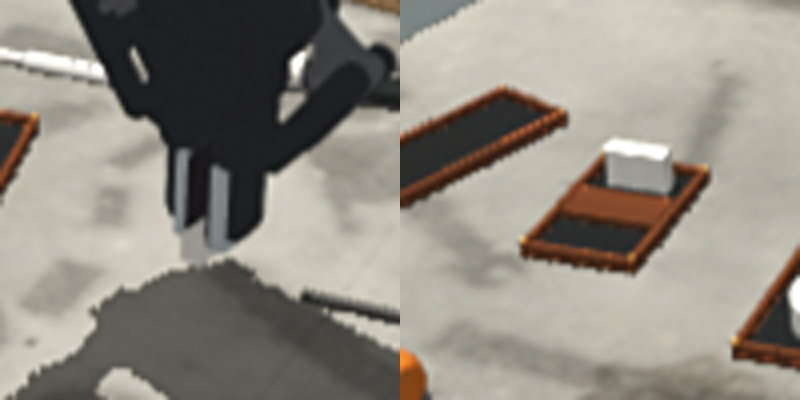

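Request:
jog_arm(
  series="0.052 0.564 0 0 0 -0.37; 0.052 0.564 0 0 0 -0.37; 0.052 0.564 0 0 0 -0.37; 0.052 0.564 0 0 0 -0.37; 0.052 0.564 0 0 0 -0.37; 0.052 0.564 0 0 0 -0.37; 0.052 0.564 0 0 0 -0.37; 0.052 0.564 0 0 0 -0.37; 0.052 0.564 0 0 0 -0.37; 0.052 0.564 -0.05 0 0 -0.37; 0.052 0.564 -0.08 0 0 -0.37; 0.052 0.564 -0.093 0 0 -0.37; 0.052 0.564 -0.093 0 0 -0.37; 0.052 0.564 -0.093 0 0 -0.37",
)

```text
t: 21.6
eef_pos: [0.4694, 0.2015, 0.1816]
ee_rot: [-180.0, 0.0, 99.0]
ft_force: [-2.7, -2.3, 6.5]
width: 0.088
grip_force: 40.4
```

Run:
```python
from h import *
p=cam("scene"); save(p,"s10.png"); s=telemetry.get_state(); print(s["eef_pos"],s["ft_force"],s["width"],s["ee_rot"])
im=cv2.imread("pics/s10.png")[190:290,180:305]; cv2.imwrite("pics/s10c.png",cv2.resize(im,(625,500),interpolation=2))
```

```text
[0.46936928 0.2015046  0.18161456] [-3.26062652 -2.05154458  5.6137492 ] 0.0852277312445221 [-1.79974333e+02  1.51243268e-02  9.89729732e+01]
```

View pics/s10c.png

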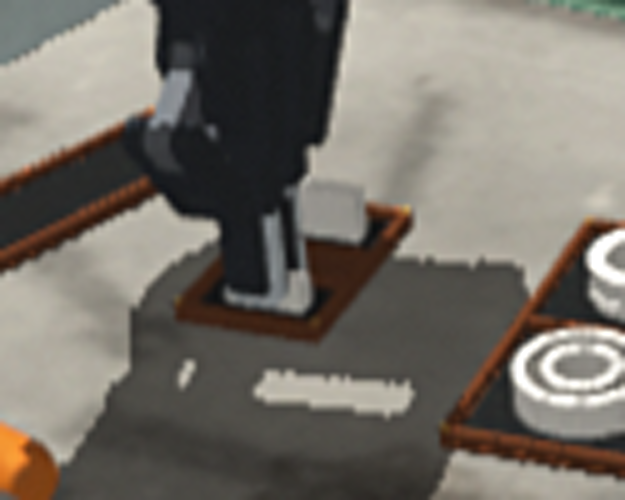

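Request:
jog_arm(
  series="0 0 0 0 0 0; 0 0 0 0 0 0; 0 0 0 0 0 0; 0 0 0.03 0 0 0; 0 0 0.14 0 0 0; 0.397 -0.576 0.14 0 0 -0.02; 0.397 -0.576 0.14 0 0 -0.02; 0.397 -0.576 0.14 0 0 -0.02; 0.397 -0.576 0.14 0 0 -0.02; 0.397 -0.576 0.14 0 0 -0.02; 0.397 -0.576 0.14 0 0 -0.02; 0.397 -0.576 0.14 0 0 -0.02; 0.397 -0.576 0.14 0 0 -0.02; 0.397 -0.576 0.08 0 0 -0.02; 0.397 -0.576 0.02 0 0 -0.02; 0.397 -0.576 -0.007 0 0 -0.02; 0.397 -0.576 -0.007 0 0 -0.02; 0.397 -0.576 -0.007 0 0 -0.02",
  hand=0.45,
)

```text
t: 23.9
eef_pos: [0.6684, -0.086, 0.1792]
ee_rot: [179.9, 0.0, 95.4]
ft_force: [0.2, 0.3, 0.7]
width: 0.448
grip_force: 0.0
```

Request:
jog_arm(
  series="0 0 0 0 0 0; 0 0 0 0 0 0; 0 0 0 0 0 0; 0 0 0 0 0 0; 0 0 0 0 0 0; 0 0 0 0 0 0; 0 0 0.02 0 0 0; 0 0 0.1 0 0 0; 0 0 0.1 0 0 0",
  hand=0,
  force=40,
)

```text
t: 25.02
eef_pos: [0.669, -0.0866, 0.2315]
ee_rot: [179.6, 0.1, 95.3]
ft_force: [0.9, -0.4, -1.7]
width: 0.197
grip_force: 39.4
```

Run:
```python
from h import *
p=cam("scene"); save(p,"s11.png"); s=telemetry.get_state(); print(s["eef_pos"],s["ft_force"],s["width"],s["ee_rot"])
im=np.hstack([cv2.resize(cv2.imread("pics/s11.png")[a:a+100,b:b+100],(400,400),interpolation=2) for a,b in((170,370),(190,185))]); cv2.imwrite("pics/s11c.png",im)
```

```text
[ 0.66832989 -0.08641974  0.22939231] [-0.31041147 -0.12147242 -1.2165195 ] 0.1960590628804354 [1.79829680e+02 6.27204995e-02 9.53428402e+01]
```

View pics/s11c.png

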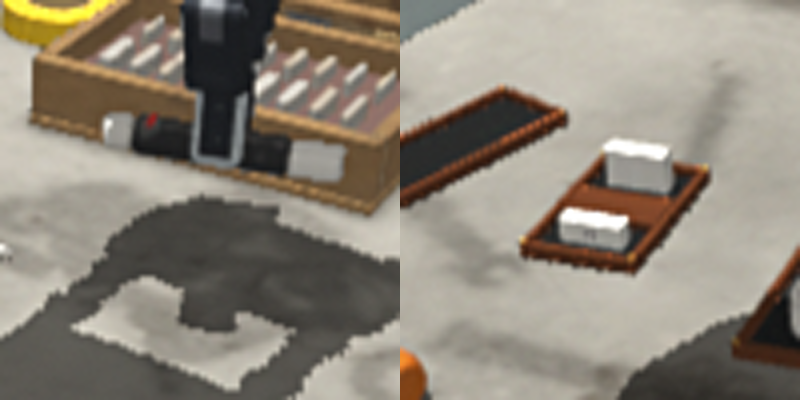

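Run:
```python
from h import *
p=cam("scene"); e=telemetry.get_state()["eef_pos"]; c=cloud(p)
a=unproj(p,[[395.75,202.5],[456.75,210]],.0595); print(a, a.mean(0)-e[:2], np.linalg.norm(a[0]-a[1]))
w=c[195:222,390:462].reshape(-1,3); w=w[(abs(w[:,0]-e[0])<.03)&(w[:,2]>.045)&(w[:,2]<.072)]
d=np.array([np.cos(np.radians(95.3)),np.sin(np.radians(95.3))]); k=(w[:,:2]-e[:2])@d; print(np.percentile(k,[0,1,99,100]),len(w))
```

```text
[[ 0.66448122 -0.03290744]
 [ 0.68178774 -0.14220075]] [ 0.00531087 -0.00124072] 0.11065505633516853
[-0.05488668 -0.05442859  0.05172733  0.05362997] 564
```

Request:
jog_arm(
  series="-0.296 0.27 0.04 0 0 0.2; -0.296 0.27 0.04 0 0 0.2; -0.296 0.27 0.04 0 0 0.2; -0.296 0.27 0.04 0 0 0.2; -0.336 0.805 0.04 0 0 0.411; -0.336 0.805 0.04 0 0 0.411; -0.336 0.805 0.04 0 0 0.411; -0.336 0.805 0.04 0 0 0.411; -0.336 0.805 0.04 0 0 0.411; -0.336 0.805 0.04 0 0 0.411; -0.336 0.805 0.04 0 0 0.411; -0.336 0.805 0 0 0 0.411; -0.336 0.805 -0.05 0 0 0.411; -0.336 0.805 -0.08 0 0 0.411; -0.336 0.805 -0.093 0 0 0.411; -0.336 0.805 -0.093 0 0 0.411; -0.336 0.805 -0.093 0 0 0.411",
)

```text
t: 27.25
eef_pos: [0.5002, 0.3154, 0.1823]
ee_rot: [-180.0, 0.0, 169.3]
ft_force: [-2.9, -4.3, 6.8]
width: 0.198
grip_force: 40.4
```

Run:
```python
from h import *
p=cam("scene"); save(p,"s12.png"); s=telemetry.get_state(); print(s["eef_pos"],s["ft_force"],s["moment"],s["width"],s["ee_rot"],s["grip_force"])
```

```text
[0.5002159  0.31537315 0.18230408] [-3.19418077 -4.32174734  5.24459414] [-0.66638524  0.47845841 -0.02235138] 0.19877849452038657 [-1.79963635e+02  1.19279703e-02  1.69290746e+02] 40.36440812051296
```

Request:
jog_arm(
  series="0 0 0 0 0 0; 0 0 0 0 0 0; 0 0 0 0 0 0; 0 0 0.03 0 0 0; 0 0 0.1 0 0 0; 0 0 0.2 0 0 0; 0 0 0.3 0 0 0; -0.2 -0.7 0.4 0 0 0; -0.2 -0.9 0.4 0 0 0; -0.2 -0.9 0.4 0 0 0; -0.2 -0.9 0.4 0 0 0; -0.2 -0.9 0.4 0 0 0; -0.2 -0.9 0.4 0 0 0; -0.2 -0.9 0.4 0 0 0; -0.2 -0.9 0.4 0 0 0",
  hand=0.45,
)

```text
t: 29.18
eef_pos: [0.3991, -0.1363, 0.3827]
ee_rot: [-179.9, 0.1, 169.1]
ft_force: [-0.6, 0.7, 0.2]
width: 0.454
grip_force: 0.0
```

Run:
```python
from h import *
p=cam("top"); save(p,"t13.png")
q=cam("scene"); save(q,"s13.png")
a=cv2.resize(cv2.imread("pics/t13.png")[215:305,180:360],(800,400),interpolation=2)
cv2.imwrite("pics/fin.png",a)
c=cloud(p)
for n,(x,y) in dict(ball=(.463,.07),ring=(.534,.0815),g1=(.5207,.2096),g2=(.4693,.2016),plug=(.5,.316)).items():
    m=(np.hypot(c[...,0]-x,c[...,1]-y)<.03); print(n,np.percentile(c[m][:,2],[50,95,99]).round(4))
f=p["frame"][215:305,186:232].astype(np.float32).min(2); v,u=np.where(f>110)
```

```text
ball [1.1604 1.1604 1.1604]
ring [0.0036 0.0201 0.0216]
g1 [0.0043 0.0223 0.0254]
g2 [0.0045 0.0137 0.0172]
plug [0.0066 0.0209 0.0226]
```

View pics/fin.png

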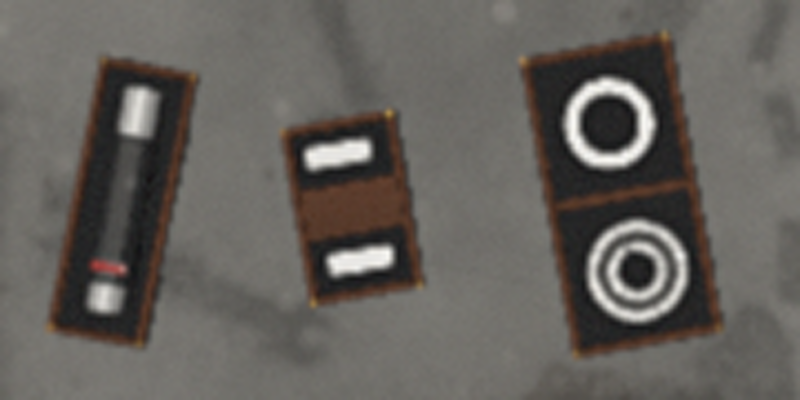

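The final top view shows all five parts inside their bays and clear of the rims: the plug gauge at about (122,200), the blocks at (338,153) and (360,260), the ring at (609,122) and the bearing at (637,270).

```bash
python3 -c "
from h import *
print(bot.hand_in())"
```

```text
the job is handed in; nothing more can be done
None
```

The job is handed in at about 29 s of robot time: the last camera view showed all five parts in their trays, one per bay and clear of the rims.

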